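Set out the green gel pump and prime it

ROBOT

A 6-joint arm with a two-finger parallel gripper is mounted at the origin on a cart in front of the work surface, level with it; the furniture and walls round the work are solid. World frame = base frame: x ahead of the robot, y to its left, z up, the work surface at z = 0. Lengths are in m, angles in rad, forces in N, time in s.
With the tool pointing down it reaches from about 0.35 to 0.95 m from the base axis. Payload 17.4 kg.
Tool frame: the origin (TCP) lies between the finger pads, 19 mm behind the fingertips; this is the grasp point; z points along the fingers, y is the line along which they close (so a half turn about z gives the same grasp; the last joint's range is limited). The gripper opens to 93 mm and grips with 3 to 60 N. Pads are 15 mm wide; open, the fingers measure 128 mm over their backs; the gripper's body (75 mm by 188 mm) begins 65 mm behind the grasp point.
Start: joints at [-1.143, 0.116, 1.442, -0, 1.584, -0.038], TCP at [0.303, -0.603, 0.237] pointing down, gripper open.
Joint ranges: [-2.83, 2.83], [-0.83, 2.19], [0.07, 2.5], [-1.14, 4.28], [0.01, 3], [-2.97, 2.97]. Speed limits (rad/s): [1.89, 1.89, 2.22, 3.14, 3.14, 3.14].

INTERFACE

Orientations are given as a unit quaternion [w, x, y, z].
In Python, from station import * gives the robot as it stands.
- The arm moves only by the tool servo_tool, never from a script. Its argument "rows" is text: rows parted by semicolons, each of 7 numbers parted by spaces: the opening, from 0 (shut) to 1 (fully open), then the shift along the world's x, y, z in units of 50 mm (1.0 is 50 mm), then the turn, a rotation vector about the world's x, y, z in units of 8 degrees (1.0 is 8 degrees). In form: claw dx dy dz rx ry rz; .... A call has 1 to 10 rows; each row shifts and turns the commanded pose from where the row before left it; what a row does not reach is not made up. A row lasts 1/10 s, in which the tool goes at most 50 mm and 8.59 degrees, less where a joint would pass 70% of its speed; a pose out of reach is approached as far as the arm can. A call is refused whole if a number of a shift passes 1 or a number of a turn 1, either way. A call with a gripper value outside its range is refused whole. The fingers move at their own pace and stop on an object; the grip force is fixed at half the most. Time passes only in rows, so rows that do not move let the fingers close. It gives the time, the measured TCP pose, the force, the opening and the grip force at its end, in the units of the state.
- state(): the state, without advancing time (a new reading comes with each control period).
- snapshot(name): name is "scene" or "top" or "wrist"; returns (picture, depth): 480x640x3 uint8, red, green, blue; 480x640 float32, m along the optical axis (not along the pixel's ray), 0 where there is no reading.
- camera_params(name): a dict with "intrinsics" (3x3 intrinsics, pixels), "dist_coeffs" ([k1, k2, p1, p2, k3] as OpenCV has them; the pictures are not rectified), "R" (3x3) and "t" (3): a world point X has camera coordinates R X + t; the wrist camera has in their place "T_tool_cam" (4x4, takes a point from camera to tool coordinates, whose origin is the TCP and whose axes are the flange's). Camera axes: x right, y down, z forward; pixel columns grow to the right and rows downward; lengths in m; the calibration is good to about 2 mm. A picture is of the moment at which its call begins: read the wrist's pose just before it. camera_params takes no time and is no camera call.
- sign_off(): hands the job in; it is judged then, once.
The state is a dict: "clock": time; "joints": joint angles; "joint_vel": joint speeds; "tau": joint torques, N m; "eef_pos": TCP position; "eef_rot": TCP orientation; "force": force on the tool from outside, world axes, zero at the start; "torque": the same for the moment, N m; "grip_width": finger opening in m; "grasp_force": force on a finger pad.
Only numpy, scipy, OpenCV 4.12 (cv2) and the standard library are available. Lean on these libraries where they do the work, as an engineer would, in place of code of your own. Each camera call takes 0.05 s, during which the arm holds its last target. There are 200 camera calls.

TASK

Stand the green gel pump bottle upright inside the raised metal ring of the white service tray, with its spout pointing towards the blue dish, and let go of it. Then prime its pump with two full strokes: each time press the head right down until you feel it bottom firmly on its stop, keep that pressure for a moment, then let it come all the way back up. Carry the bottle by its body, never by the pump head, be gentle with it (never lean on it hard, never tip it over), and leave everything else where it stands.

Things in the scene. Friction and masses are not known exactly. Their poses are not given: they have to be found in the camera images.
- gel_pump: Loose pump bottle, green gel, white head, 207 mm tall, 0.15 to 0.3 kg. Origin on its underside; z up along it, y the way the spout points; its axis is at y = -2 mm. Round body, 49 mm diameter, straight to z = 105 mm, tapering to a cap at 141 mm. The head above is in the way of a gripper coming straight down, so take the body with the tool tilted.
- head_top (a point): Centre of the pump head's flat round top (15 mm across), on the bottle's axis; 207 mm over the bottle's underside when up. It goes down with the head. z up along the bottle.
- spout_tip (a point): End of the spout, 30 mm from the bottle's axis in the bottle's +y direction, 198 mm over the underside when the head is up.
- gel_pump_pump (a joint): How far the pump head is pressed, m: 0 up, 0.016 at its stop. A preloaded spring pushes it fully up when let go. It takes about 3 N to start it and 11 N just before the stop; beyond that the force rises steeply. To bottom it firmly keep 13 to 22 N on it (judged: at least 12 N; over 35 N on the tray is too hard).
- tray: White tray fixed on the riser, 100 (x) x 153 (y) mm, top face 8 mm over the riser, edge 3 mm higher. Origin on the riser under the centre of the metal ring. Ring: 8 mm high, inner diameter 66, outer 74 mm; the bottle stands inside it on a black disc. The blue dish (56 mm across, rim 30 mm over the riser) is fixed 70 mm (centres) from the ring in the tray's +y direction.
- ring_centre (a point): Centre of the ring on the tray's top face, 8 mm over the riser, where the bottle's underside shall rest; axes as the tray's.
- riser: Fixed white riser board on steel posts, 310 (x) x 308 (y) mm, top face 123 mm over the table; tray and listed loose things stand on it. Origin: on the table, within 7 mm of under its centre. Solid neighbours: a clear upright guard in the plane x = 0.33 m, from y = 0.01 m to the left, up to z = 0.70 m (keep the arm to its right); a 200 mm tall can, 160 mm across, at x 0.425, y -0.44 m.
- grey_tub: Loose round grey tub with lid, 71 mm across, 60 mm tall; origin at the centre of its underside. Bystander, to be left alone.
- pink_jar: Loose jar with pink lid, 43 mm across, 88 mm tall; origin at the centre of its underside. Bystander.
- yellow_polish: Loose yellow polish bottle with black cap, 34 mm across, 84 mm tall; origin at the centre of its underside. Bystander.
- acrylic_jar: Loose pale pink jar with white lid, 49 mm across, 50 mm tall; origin at the centre of its underside. Bystander.
Mind the look-alikes: they are no part of the job. What is shaped like the gel_pump but red is not meant.

How it is judged:
On the way, in this order (a step that is already met when the one before it is completed fails the run):
1. the bottle stands upright inside the ring, spout towards the dish, released (horizontal distance between gel_pump and tray below 0.012 m and z of gel_pump in the frame of ring_centre between -0.003 and 0.003 m and angle between gel_pump's own z axis and vertical below 0.06 rad and angle between the y axis of gel_pump and the y axis of tray, either way round below 0.45 rad and y of spout_tip in the frame of tray above 0.01 m and contact force between the fingers and gel_pump below 0.1 N), for 0.3 s.
2. first stroke: the head is pressed down to its stop (to within 1.5 mm) and bottomed with at least 12 N of finger force while the bottle stands in the ring, and kept there 0.3 s (horizontal distance between gel_pump and tray below 0.012 m and z of gel_pump in the frame of ring_centre between -0.003 and 0.003 m and angle between gel_pump's own z axis and vertical below 0.06 rad and value of joint gel_pump_pump above 0.0145 m and contact force between the fingers and gel_pump above 12 N), for 0.3 s.
3. the head is fully up again (within 2 mm) (horizontal distance between gel_pump and tray below 0.012 m and z of gel_pump in the frame of ring_centre between -0.003 and 0.003 m and angle between gel_pump's own z axis and vertical below 0.06 rad and value of joint gel_pump_pump below 0.002 m), for 0.1 s.
4. second stroke: pressed down to its stop again in the same way and kept there 0.3 s (all of step 2), for 0.3 s.
At the end, for the whole second after the job is handed in: The gel pump bottle stands at rest and upright (within 0.06 rad) inside the ring on the tray, its underside within 3 mm of the tray's top, its origin within 12 mm of the ring's centre, spout towards the dish (within 0.45 rad), pump head fully up (within 2 mm) (all of step 3 and angle between the y axis of gel_pump and the y axis of tray, either way round below 0.45 rad and y of spout_tip in the frame of tray above 0.01 m and linear speed of gel_pump below 0.02 m/s); the robot touches nothing.
It fails at once if the bottle is carried by its pump head or cap (raised over 15 mm off the tray with the TCP more than 145 mm over its underside) (z of gel_pump in the frame of riser above 0.146 m and z of the grasp point in the frame of gel_pump above 0.145 m and contact force between the fingers and gel_pump above 0.5 N).
It fails at once if the bottle is tipped more than 0.7 rad (angle between gel_pump's own z axis and vertical above 0.7 rad).
It fails at once if the bottle is pressed or dropped on the tray with more than 35 N (contact force between gel_pump and tray above 35 N).
It fails at once if one of the other loose things (tub, jars, polish bottle) is moved by more than 20 mm or tipped by more than 0.3 rad (distance of any of grey_tub, pink_jar, yellow_polish, acrylic_jar from where it was at the start of the episode above 0.02 m or angle between any of grey_tub, pink_jar, yellow_polish, acrylic_jar's own z axis and vertical above 0.3 rad).
It also fails if it takes over 72 s, if anything falls off the work surface, if the arm or the gripper's body presses on something with over 40 N, if the wrist force passes 120 N, or if a joint passes its speed limit or range.

## Working session

There is one attempt and no reset: what is moved stays moved. The work goes in short steps, Python scripts to look and compute and a tool call to move; the robot and the scene stay as the last step left them, time stands still between calls to the robot, and variables do not carry over. Pictures are saved under pics/ and viewed, at most 10 in all, crops included, and the job is handed in when it is done.

Besides the shell and the picture viewer there is one more tool, called after ">>>" as name(argument=value, ...) on one line, values as JSON. servo_tool: Moves the arm, as the interface text tells. Its arguments: {"type":"object","properties":{"rows":{"type":"string"}},"required":["rows"]}

```bash
mkdir -p pics; ls
python3 - <<'E'
from station import *
import cv2,numpy as np
s=state();print(s)
for n in("scene","top"):
    p,d=snapshot(n);cv2.imwrite(f"pics/{n}0.png",p[:,:,::-1]);np.save(f"pics/{n}0d.npy",d)
    c=camera_params(n);print(n,c)
print(camera_params("wrist"))
E
```

```text
pics
{'clock': 0.0, 'joints': array([-1.14283202e+00,  1.16506541e-01,  1.44225288e+00, -4.89211758e-07,
        1.58400365e+00, -3.78094878e-02]), 'joint_vel': array([-0.00012567,  0.00116954,  0.00118108,  0.00220206,  0.00202136,
        0.00028839]), 'tau': array([ 7.64954399e-03, -7.21249008e+01, -6.22600222e+01,  7.83900521e-02,
        2.38796195e-02, -1.75493124e-04]), 'eef_pos': array([ 0.30306436, -0.60293996,  0.236699  ]), 'eef_rot': array([-5.74059538e-04,  9.73004025e-01,  2.30787401e-01, -1.13677874e-04]), 'force': array([-0.34394687, -0.63417195, -0.64916701]), 'torque': array([ 0.02156608, -0.02453537,  0.02888218]), 'grasp_force': 0.0, 'grip_width': 0.093018604481036}
scene {'intrinsics': array([[524.3645923 ,   0.        , 316.40471897],
       [  0.        , 524.3645923 , 236.00200069],
       [  0.        ,   0.        ,   1.        ]]), 'dist_coeffs': array([-0.10692472,  0.        ,  0.        ,  0.        ,  0.        ]), 'R': array([[-0.66614914,  0.74560881, -0.01768708],
       [ 0.36132504,  0.30189091, -0.88221658],
       [-0.65244888, -0.5940786 , -0.47
[... 437 characters left out ...]
37, -0.01598761, -0.98784553]]), 't': array([-0.3958602 ,  0.60706218,  1.20199957])}
{'intrinsics': array([[335.24558944,   0.        , 321.86277553],
       [  0.        , 335.24558944, 233.93411738],
       [  0.        ,   0.        ,   1.        ]]), 'dist_coeffs': array([-0.02583534,  0.        ,  0.        ,  0.        ,  0.        ]), 'T_tool_cam': array([[ 3.64887570e-04, -9.60636457e-01, -2.77808325e-01,
         7.60843874e-02],
       [ 9.99999846e-01,  4.66534124e-04, -2.99782859e-04,
        -7.99103299e-04],
       [ 4.17589407e-04, -2.77808173e-01,  9.60636479e-01,
        -1.47662888e-01],
       [ 0.00000000e+00,  0.00000000e+00,  0.00000000e+00,
         1.00000000e+00]])}
```

View pics/scene0.png

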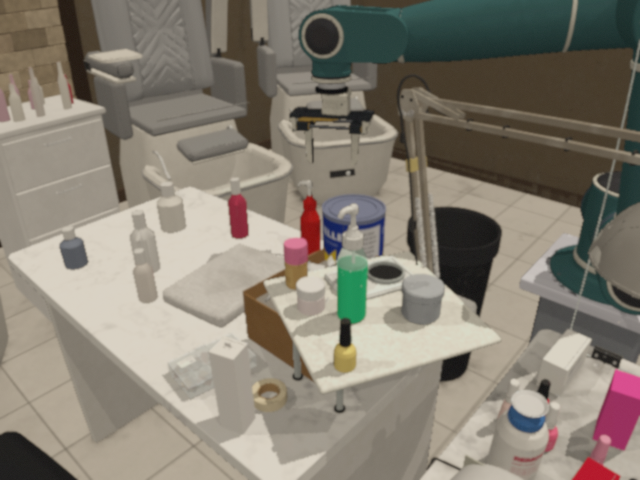

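View pics/top0.png

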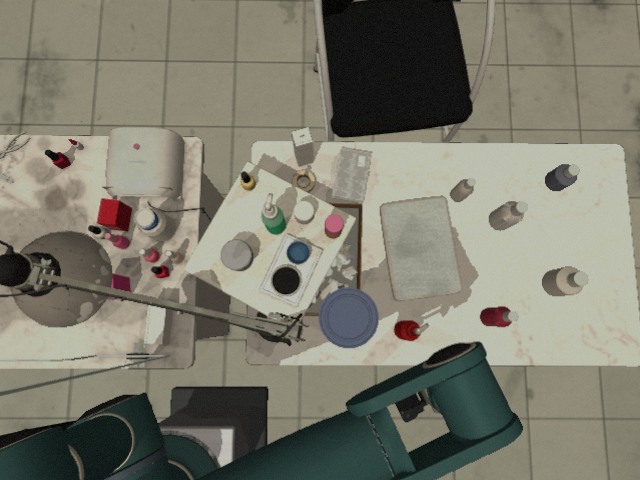

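Scene view: green bottle at (352,285), head at (350,215); red look-alike at (310,225); tub (422,298), polish (345,350), jars (295,260) and (311,295). Top view: green pump at (272,215), ring/black disc (286,280), blue dish (298,252), red pump (405,329). The green one on the riser is the one meant. I confirm it in an enlarged crop.

```bash
cat > h.py <<'E'
import numpy as np,cv2
from station import *
from scipy.spatial.transform import Rotation as Ro
def pose(n,s=None):
    "K,dist,R,t (world->cam)"
    c=camera_params(n);K,D=c["intrinsics"],c["dist_coeffs"]
    if n=="wrist":
        s=s or state();T=np.eye(4);w,x,y,z=s["eef_rot"];T[:3,:3]=Ro.from_quat([x,y,z,w]).as_matrix();T[:3,3]=s["eef_pos"]
        M=np.linalg.inv(T@c["T_tool_cam"]);return K,D,M[:3,:3],M[:3,3]
    return K,D,np.array(c["R"]),np.array(c["t"])
def ray(P,uv):
    K,D,R,t=P;x,y=cv2.undistortPoints(np.array([[uv]],float),K,D)[0,0]
    return -R.T@t,R.T@np.array([x,y,1.])
def onz(P,uv,z):
    o,d=ray(P,uv);return o+d*(z-o[2])/d[2]
def tri(P1,u1,P2,u2):
    o1,d1=ray(P1,u1);o2,d2=ray(P2,u2)
    s=np.linalg.lstsq(np.c_[d1,-d2],o2-o1,rcond=None)[0]
    a,b=o1+d1*s[0],o2+d2*s[1];return (a+b)/2,np.linalg.norm(a-b)
def cloud(P,d):
    K,D,R,t=P;v,u=np.mgrid[:480,:640];n=cv2.undistortPoints(np.c_[u.ravel(),v.ravel()].astype(float)[:,None],K,D)[:,0]
    X=np.c_[n,np.ones(len(n))]*d.reshape(-1,1);return ((X-t)@R).reshape(480,640,3)
E
python3 - <<'E'
import cv2,numpy as np
a=cv2.imread("pics/scene0.png")[195:385,225:500];b=cv2.imread("pics/top0.png")[155:325,180:370]
a=cv2.resize(a,(400,276),interpolation=cv2.INTER_CUBIC) if 0 else cv2.resize(a,None,fx=1.6*0+1.45*1,fy=1.45,interpolation=cv2.INTER_CUBIC)
b=cv2.resize(b,None,fx=3.4,fy=3.4,interpolation=cv2.INTER_CUBIC)[:,:]
print(a.shape,b.shape)
cv2.imwrite("pics/cropb.png",b)
a=cv2.resize(cv2.imread("pics/scene0.png")[195:385,225:500],None,fx=2.9,fy=2.9,interpolation=cv2.INTER_CUBIC);cv2.imwrite("pics/cropa.png",a)
E
```

```text
(276, 399, 3) (578, 646, 3)
```

View pics/cropb.png

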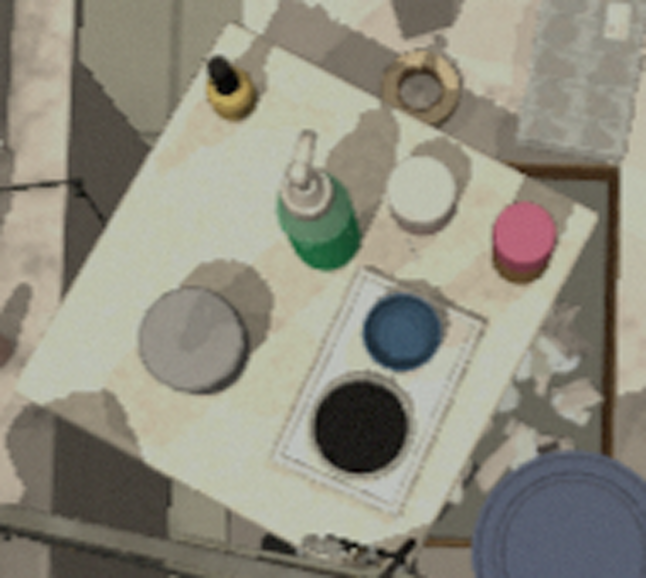

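View pics/cropa.png

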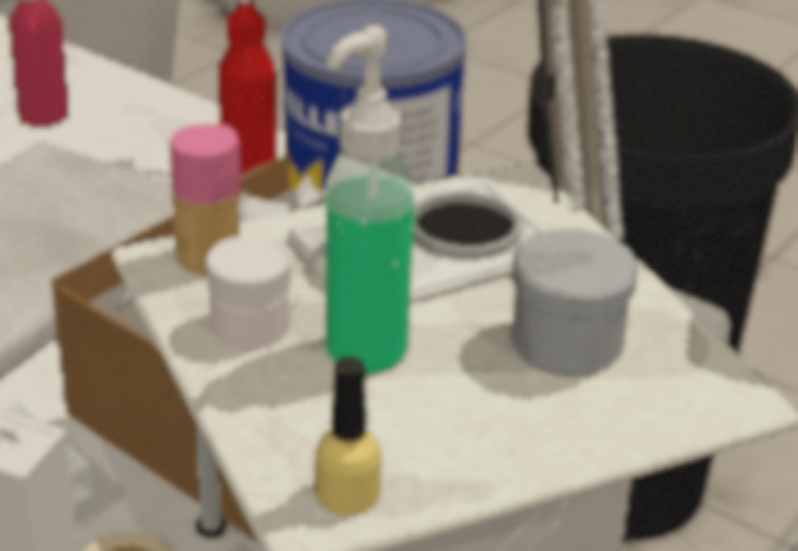

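The green pump has its body at scene (352,285) and top (274,216), with the spout towards image-up (+x) in the top view. The red one, scene (310,225), is on the table and is not meant. Now the measuring.

Run:
```python
from h import *
np.set_printoptions(precision=4,suppress=True)
T,S=pose("top"),pose("scene")
B=lambda x,y:(x/3.4+180-.35,y/3.4+155-.35)
A=lambda x,y:(x/2.9+225-.33,y/2.9+195-.33)
print("disc",tri(T,B(362,424),S,A(465,222)),onz(T,B(362,424),.131+.002))
print("dish rim",onz(T,B(402,331),.153))
r=[B(*p) for p in((235,24),(597,212),(412,548),(20,392))]
print("riser corners",[onz(T,c,.123)for c in r])
tr=[B(*p) for p in((371,268),(487,321),(397,514),(274,460))]
print("tray corners",[onz(T,c,.134)for c in tr])
print("spout tip",tri(T,B(307,134),S,A(333,66)))
print("head",tri(T,B(313,178),S,A(374,32)))
for n,z,p,q in(("tub",.183,B(192,338),A(575,258)),("pink",.211,B(525,235),A(205,136)),("polish",.207,B(218,69),A(349,364)),("acry",.173,B(422,190),A(249,258))):
    print(n,onz(T,p,z),tri(T,p,S,q))
# depth clouds
for n,P in(("top",T),("scene",S)):
    C=cloud(P,np.load(f"pics/{n}0d.npy"));im=cv2.imread(f"pics/{n}0.png");hsv=cv2.cvtColor(im,cv2.COLOR_BGR2HSV)
    g=(hsv[...,0]>60)&(hsv[...,0]<88)&(hsv[...,1]>120)
    g&=(C[...,2]>.13)&(C[...,2]<.35)&(abs(C[...,0]-.5)<.3)&(abs(C[...,1]+.2)<.4)
    p=C[g];print(n,"green",len(p),p.min(0),p.max(0),np.median(p,0))
    # fit circle r=.0245
    q=p[(p[:,2]>.15)&(p[:,2]<.225)]
    from scipy.optimize import least_squares
    if len(q)>20:
        c0=np.median(q,0)[:2]-0.02*(-P[2].T@P[3]-np.median(q,0))[:2]/np.linalg.norm((-P[2].T@P[3]-np.median(q,0))[:2])
        f=least_squares(lambda c:np.hypot(*(q[:,:2]-c).T)-.0245,c0,loss="soft_l1",f_scale=.003);print(" body axis",f.x,f.cost,len(q))
    w=C[(C[...,2]>.29)&(C[...,2]<.345)&(np.hypot(C[...,0]-f.x[0],C[...,1]-f.x[1])<.05)];print(" head pts",len(w),w.min(0),w.max(0),np.median(w,0))
    h=C[(C[...,2]>.322)&(C[...,2]<.345)&(np.hypot(C[...,0]-f.x[0],C[...,1]-f.x[1])<.05)];print("  far pt dir",np.mean(h,0) if len(h) else 0)
```

```text
disc (array([ 0.5116, -0.2971,  0.1369]), np.float64(0.0017915739056311541)) [ 0.5124 -0.2976  0.133 ]
dish rim [ 0.5751 -0.3255  0.153 ]
riser corners [array([ 0.8045, -0.2001,  0.123 ]), array([ 0.6664, -0.4632,  0.123 ]), array([ 0.4272, -0.333 ,  0.123 ]), array([ 0.5347, -0.057 ,  0.123 ])]
tray corners [array([ 0.6226, -0.3023,  0.134 ]), array([ 0.5852, -0.3844,  0.134 ]), array([ 0.4502, -0.3228,  0.134 ]), array([ 0.4871, -0.2372,  0.134 ])]
spout tip (array([ 0.6718, -0.2743,  0.3163]), np.float64(0.001000798022304959))
head (array([ 0.6408, -0.2765,  0.3241]), np.float64(0.005800378344228504))
tub [ 0.5654 -0.1862  0.183 ] (array([ 0.565 , -0.1856,  0.183 ]), np.float64(0.0014486568781040643))
pink [ 0.6315 -0.4086  0.211 ] (array([ 0.6317, -0.4089,  0.2113]), np.float64(0.0007971295496074767))
polish [ 0.7449 -0.202   0.207 ] (array([ 0.7458, -0.2023,  0.2052]), np.float64(0.0013303485569340432))
acry [ 0.6703 -0.3389  0.173 ] (array([ 0.6706, -0.3388,  0.1713]), np.float64(0.00018733123981697514))
top green 283 [ 0.2005 -0.5686  0.1325] [0.7411 0.0662 0.3495] [0.248  0.0024 0.2068]
 body axis [ 0.6444 -0.2675] 0.045379469791159845 150
 head pts 107 [ 0.6391 -0.2788  0.2901] [ 0.674  -0.2648  0.3305] [ 0.6498 -0.273   0.3253]
  far pt dir [ 0.6533 -0.2727  0.3261]
scene green 1365 [ 0.6408 -0.2812  0.1302] [ 0.7497 -0.194   0.2293] [ 0.6664 -0.2535  0.1837]
 body axis [ 0.6471 -0.2688] 0.003008869273490528 1089
 head pts 283 [ 0.6419 -0.2772  0.2901] [ 0.6768 -0.2597  0.3316] [ 0.6528 -0.2666  0.3209]
  far pt dir [ 0.6585 -0.2676  0.3266]
```

Run:
```python
from h import *
np.set_printoptions(precision=3,suppress=True)
for n in("top","scene"):
    P=pose(n);C=cloud(P,np.load(f"pics/{n}0d.npy"))
    # obstacles above .25 in the region between base and riser, grid of max height
    q=C.reshape(-1,3);q=q[(q[:,2]>.1)&(q[:,2]<1.3)&(q[:,0]>.1)&(q[:,0]<.9)&(q[:,1]>-.7)&(q[:,1]<.3)]
    print(n,"rows x .1..0.9 , cols y .25..-.65 (max z cm / min z)")
    for x in np.arange(.1,.9,.05):
        print("%.2f"%x," ".join("%3d/%-3d"%(100*m[:,2].max(),100*m[:,2].min()) if len(m:=q[(abs(q[:,0]-x-.025)<.025)&(abs(q[:,1]-y)<.025)])>3 else "   .   " for y in np.arange(.25,-.66,-.05)))
```

```text
top rows x .1..0.9 , cols y .25..-.65 (max z cm / min z)
0.10    .       .       .       .     23/19   39/10   18/11     .       .       .       .       .       .       .       .       .       .       .       .   
0.15    .       .     21/18     .       .     52/10     .       .       .     57/54     .       .       .       .     57/55   56/47   56/56     .       .   
0.20    .       .     21/16   26/15   46/12   66/10   63/55     .       .     57/55   59/54   60/52   60/52   59/56   58/47   57/47   57/32   57/46   57/56 
0.25    .       .       .       .     63/12   65/12   61/57     .       .       .       .       .     57/51   57/49   57/48   57/34   55/32   57/31   57/51 
0.30  16/15   16/10     .       .       .     67/10     .       .       .       .       .       .       .       .     57/46   57/46   57/42   57/55   56/53 
0.35    .       .       .       .       .       .       .       .       .       .     42/13   47/23   45/40   19/18   20/18   19/18   57/10   57/10   54/53 
0.40    .     36/30   38/30   38/30   35/30     .     42/42   45/41   45/41   45/11   44/10   47/11  
[... 3336 characters left out ...]
12   33/12   32/12   17/12   21/11   12/10   11/10     .       .       .   
0.70    .       .       .       .       .       .       .       .     12/11   21/12   12/12   12/11   12/10   12/10   11/10   11/10     .       .       .   
0.75    .       .       .       .       .       .       .       .     12/11   21/11   12/11   12/11     .       .       .       .       .       .       .   
0.80    .       .       .       .       .       .       .       .       .     12/11     .     16/10   16/15     .       .       .       .       .       .   
0.85    .       .       .       .       .       .       .       .       .       .       .     16/10   16/10     .       .       .       .       .       .
```

The desk lamp (post at about x 0.40, y -0.30 up to 0.48 m, with a bar at z 0.41–0.46 to the left) is the main obstacle between arm and ring. I make small free moves to identify the arm's kinematics, so that I can check link clearances.

>>> servo_tool(rows="1 0 0 1 0 0 0; 1 0.3 0 1 0 0.5 -0.5; 1 0.3 0 0.5 0.5 0.5 -0.5")

```text
clock: 0.4
eef_pos: [0.3323, -0.6023, 0.3665]
eef_rot: [-0.048, 0.984, 0.161, -0.061]
force: [0.1, 0.3, 0.8]
grip_width: 0.093
grasp_force: 0.0
```

```bash
python3 -c "
from station import *
s=state();print(repr(s['joints']),repr(s['eef_pos']),repr(s['eef_rot']),s['force'])"
```

```text
array([-1.06924651,  0.22405851,  1.11881291, -0.08930427,  1.92831029,
        0.1514532 ]) array([ 0.33232284, -0.60231409,  0.36652705]) array([-0.04755979,  0.98391551,  0.16093346, -0.06122708]) [0.08609668 0.27763504 0.83390886]
```

>>> servo_tool(rows="1 0 0 0.5 1 -0.5 -0.5; 1 0 0.5 0.5 1 -0.5 -0.5; 1 0.5 0.5 0.5 1 -0.5 -0.5; 1 0 0.5 0 1 0 0")

```text
clock: 0.8
eef_pos: [0.358, -0.5274, 0.4395]
eef_rot: [-0.286, 0.952, 0.08, 0.072]
force: [0.1, 0.1, -0.4]
grip_width: 0.0933
grasp_force: 0.0
```

```bash
python3 -c "
from station import *
s=state();print(repr(s['joints']),repr(s['eef_pos']),repr(s['eef_rot']),s['force'])"
```

```text
array([-1.15312518,  0.31655255,  0.96445203,  0.44032572,  2.32869326,
        0.47905013]) array([ 0.35797251, -0.52737335,  0.43947781]) array([-0.28592746,  0.95215956,  0.08006171,  0.07230342]) [ 0.11847261  0.10871591 -0.36100492]
```

```bash
cat > kin.py <<'E'
import numpy as np
from scipy.spatial.transform import Rotation as Ro
from scipy.optimize import least_squares
Y=lambda a:Ro.from_euler("y",a).as_matrix();Z=lambda a:Ro.from_euler("z",a).as_matrix()
DATA=[([-1.14283202e+00,1.16506541e-01,1.44225288e+00,0,1.58400365,-3.78094878e-02],[0.30306436,-0.60293996,0.236699],[-5.74059538e-04,9.73004025e-01,2.30787401e-01,-1.13677874e-04]),
([-1.06924651,0.22405851,1.11881291,-0.08930427,1.92831029,0.1514532],[0.33232284,-0.60231409,0.36652705],[-0.04755979,0.98391551,0.16093346,-0.06122708]),
([-1.15312518,0.31655255,0.96445203,0.44032572,2.32869326,0.47905013],[0.35797251,-0.52737335,0.43947781],[-0.28592746,0.95215956,0.08006171,0.07230342])]
def q2m(q):return Ro.from_quat([q[1],q[2],q[3],q[0]]).as_matrix()
def fk(j,p):
    a1,d,H,L2,f,L3,Lt=p;M=Z(j[0]);x=M@[a1,d,H];S=x
    M=M@Y(j[1]);x=x+M@[0,0,L2];E=x
    M=M@Y(j[2]);F=x+M@[f,0,0];x=x+M@[f,0,L3];W=x
    M=M@Z(j[3])@Y(j[4]);x=x+M@[0,0,Lt];M=M@Z(j[5])
    return x,M,(S,E,F,W)
E
python3 - <<'E'
from kin import *
np.set_printoptions(precision=4,suppress=True)
for j,x,q in DATA:
    print(fk(j,[0]*7)[1].T@q2m(q))
x0=np.array([.05,0,.1,.42,0,.55,.27]);nom=x0
f=least_squares(lambda p:np.r_[np.concatenate([fk(j,p)[0]-x for j,x,q in DATA])*1e3,(p-nom)*.02],x0)
print(f.x,f.fun)
E
```

```text
[[-0. -1.  0.]
 [ 1. -0. -0.]
 [ 0.  0.  1.]]
[[-0. -1. -0.]
 [ 1. -0. -0.]
 [ 0. -0.  1.]]
[[ 0. -1.  0.]
 [ 1.  0.  0.]
 [-0.  0.  1.]]
[-0.      0.0255  0.1376  0.4597  0.0814  0.6203  0.2836] [ 0.0001  0.      0.     -0.0001 -0.     -0.     -0.     -0.      0.
 -0.001   0.0005  0.0008  0.0008  0.0016  0.0014  0.0003]
```

```bash
cat > plan.py <<'E'
from kin import *
from h import pose,cloud
from scipy.spatial import cKDTree
P=[0,.0255,.1376,.4597,.0814,.6203,.2836]
LO=np.array([-2.83,-.83,.07,-1.14,.01,-2.97])+.03;HI=np.array([2.83,2.19,2.5,4.28,3,2.97])-.03
def Rt(psi,th,flip=False,rest=0):
    p,t=np.radians([psi,th]);z=np.array([np.cos(p)*np.sin(t),np.sin(p)*np.sin(t),-np.cos(t)])
    y=np.array([np.sin(p),-np.cos(p),0])*(-1 if flip else 1);return np.c_[np.cross(y,z),y,z]   # x on the upper side unless flip
C0=Z(np.pi/2)
def ik(x,R,seeds):
    out=[]
    def r(j):
        X,M,_=fk(j,P);return np.r_[(X-x)*5,Ro.from_matrix((M@C0).T@R).as_rotvec()]
    for s in seeds:
        f=least_squares(r,np.clip(s,LO+.01,HI-.01),bounds=(LO,HI),max_nfev=60)
        if f.cost<1e-6 and not any(np.abs(f.x-o).max()<.05 for o in out): out.append(f.x)
    return out
def obstacles():
    pts=[]
    for n in("top","scene"):
        C=cloud(pose(n),np.load(f"pics/{n}0d.npy")).reshape(-1,3)
        C=C[(C[:,2]>.09)&(C[:,2]<.75)&(C[:,0]>.2)&(C[:,0]<1)&(C[:,1]<.3)&(C[:,1]>-.9)]
        x,M,(S,E,F,W)=fk(DATA[0][0],P)
        for a,b,r in((S,E,.13),(E,F,.13),(F,W,.12),(W,x,.13)):
            t=np.clip(((C-a)@(b-a))/((b-a)@(b-a)),0,1);C=C[np.linalg.norm(C-a-t[:,None]*(b-a),axis=1)>r]
        C=C[np.linalg.norm(C-x,axis=1)>.12]
        C=C[(np.hypot(C[:,0]-.645,C[:,1]+.268)>.035)|(C[:,2]<.13)]
        C=C[~((np.hypot(C[:,0]-.672,C[:,1]+.274)<.02)&(C[:,2]>.25))]
        pts.append(C)
    z,a=np.meshgrid(np.arange(.1,.21,.01),np.arange(0,6.28,.1));can=np.c_[(.425+.08*np.cos(a)).ravel(),(-.44+.08*np.sin(a)).ravel(),z.ravel()]
    return np.vstack(pts+[can])
def clear(j,K,width=.128):
    x,M,(S,E,F,W)=fk(j,P);M=M@C0;d={}
    def dist(p,r):
        dd,i=K.query(p);k=np.argmin(dd);return dd[k]-r,K.data[i[k]]
    d["fore"]=dist(F+np.linspace(0,1,40)[:,None]*(W-F),.055);d["up"]=dist(S+np.linspace(.3,1,20)[:,None]*(E-S),.07)
    d["wr"]=dist(x+M[:,2]*np.linspace(-.284,-.17,12)[:,None],.05)
    g=np.array([(a,b,c) for a in(-.0275,0,.0275) for b in np.linspace(-.084,.084,9) for c in np.linspace(-.16,-.075,5)]);d["hand"]=dist(x+g@M.T,.010)
    g=np.array([(0,b,c) for b in(-width/2+.007,width/2-.007) for c in np.linspace(-.06,.012,7)]);d["fing"]=dist(x+g@M.T,.008)
    d["cam"]=dist(x+M@[.076,0,-.148][:3] if 0 else (x+M@np.array([.07,0,-.148]))[None],.025)
    return d
E
cat > scan.py <<'E'
from plan import *
K=cKDTree(obstacles())
T1=np.array([.645,-.268,.123+.08]);T2=np.array([.512,-.297,.131+.08])
rng=np.random.default_rng(0);seeds=[np.array(DATA[0][0])]+[np.array([-.5,j2,1.5,j4,1.6,j6]) for j2 in(.3,) for j4 in(0,1.57,3.1,-.9) for j6 in(-1.5,1.5)]
for psi in range(0,360,20):
  for th in(48,):
    for fl in(0,1):
      R=Rt(psi,th,fl)
      for j in ik(T2,R,seeds):
        d=clear(j,K);m=min(d,key=lambda k:d[k][0])
        if d[m][0]>-.0:
            j1=ik(T1,R,[j]);d1=clear(j1[0],K) if j1 else None
            print(psi,th,fl,np.round(j,2),"|",*[f"{k}{v[0]*1e3:.0f}" for k,v in d.items()],"| pick",*([f"{k}{v[0]*1e3:.0f}" for k,v in d1.items()] if d1 else ["none"]))
E
time python3 scan.py
```

```text
real	0m16.789s
user	0m17.870s
sys	0m0.319s
```

```bash
sed -i 's/if d\[m\]\[0\]>-.0:/if d[m][0]>-.03:/; s/for th in(48,)/for th in(40,50,60)/; s/range(0,360,20)/range(0,360,30)/' scan.py; python3 scan.py
python3 - <<'E'
from plan import *
O=obstacles();print(len(O))
L=O[(O[:,0]>.34)&(O[:,0]<.48)&(O[:,1]<.1)&(O[:,1]>-.36)&(O[:,2]>.2)]
for y in np.arange(-.36,.1,.02):
    m=L[abs(L[:,1]-y)<.01]
    if len(m):print("%.2f"%y,len(m),m.min(0).round(3),m.max(0).round(3))
K=cKDTree(O);T2=np.array([.512,-.297,.211])
for psi in(90,135,180):
  for fl in(0,1):
    for j in ik(T2,Rt(psi,48,fl),[np.array([-.5,.3,1.5,a,1.6,b]) for a in(0,1.57,3.1) for b in(-1.5,1.5)]):
        print(psi,fl,j.round(2),{k:(round(v[0]*1e3),v[1].round(2).tolist()) for k,v in clear(j,K).items()})
E
```

```text
0 60 0 [-0.9  -0.44  2.2   1.06  0.9   0.17] | fore67 up151 wr-24 hand-9 fing29 cam-21 | pick fore-28 up139 wr-26 hand19 fing11 cam105
30 40 0 [-0.88 -0.17  1.88  0.7   1.36  0.04] | fore-9 up127 wr-28 hand-8 fing17 cam24 | pick fore-53 up113 wr8 hand23 fing9 cam155
30 50 0 [-0.95 -0.16  1.93  0.89  1.37 -0.08] | fore29 up123 wr-13 hand-9 fing9 cam1 | pick fore-52 up112 wr1 hand11 fing11 cam133
30 60 0 [-1.   -0.14  1.97  1.07  1.4  -0.21] | fore66 up119 wr7 hand-8 fing1 cam-9 | pick fore-36 up109 wr6 hand3 fing13 cam109
30 60 1 [-1.   -0.14  1.97  1.07  1.4   2.93] | fore66 up119 wr7 hand-8 fing1 cam-1 | pick none
60 40 0 [-0.87  0.04  1.68  0.65  1.68 -0.35] | fore-13 up104 wr17 hand-9 fing4 cam39 | pick fore-53 up42 wr78 hand33 fing19 cam145
60 40 1 [-0.87  0.04  1.68  0.65  1.68  2.79] | fore-13 up104 wr17 hand-9 fing4 cam57 | pick fore-53 up42 wr78 hand33 fing19 cam49
60 50 0 [-0.92  0.08  1.69  0.8   1.73 -0.41] | fore10 up91 wr36 hand-9 fing3 cam31 | pick fore-52 up33 wr58 hand21 fing19 cam128
60 50 1 [-0.92  0.08  1.69  0.8   1.73  2.73] | fore10 up91 wr36 hand-9 fing3 cam31 
[... 3866 characters left out ...]
'fore': (-54, [0.4, -0.26, 0.44]), 'up': (-14, [0.2, -0.05, 0.57]), 'wr': (62, [0.62, -0.41, 0.22]), 'hand': (31, [0.5, -0.41, 0.2]), 'fing': (27, [0.46, -0.37, 0.2]), 'cam': (17, [0.62, -0.41, 0.22])}
180 0 [-0.42  0.39  1.31 -0.39  2.2  -2.1 ] {'fore': (-52, [0.44, -0.17, 0.44]), 'up': (-41, [0.2, -0.04, 0.56]), 'wr': (92, [0.64, -0.38, 0.21]), 'hand': (37, [0.62, -0.4, 0.21]), 'fing': (28, [0.48, -0.38, 0.2]), 'cam': (123, [0.43, -0.32, 0.35])}
180 1 [-0.42  0.39  1.31 -0.39  2.2   1.05] {'fore': (-52, [0.44, -0.17, 0.44]), 'up': (-41, [0.2, -0.04, 0.56]), 'wr': (92, [0.64, -0.38, 0.21]), 'hand': (37, [0.62, -0.4, 0.21]), 'fing': (28, [0.48, -0.38, 0.2]), 'cam': (58, [0.67, -0.32, 0.18])}
```

```bash
cat > scan2.py <<'E'
from plan import *
O=obstacles();K=cKDTree(O)
for nm,T in(("pick",np.array([.645,-.268,.213])),("place",np.array([.512,-.297,.221]))):
  print(nm,"rows psi, cols theta 30..80: min(fore,wr,hand,fing) mm, culprit")
  for psi in range(0,360,20):
    row=[]
    for th in range(30,81,10):
      J=ik(T,Rt(psi,th),[np.array([-.6,.1,1.7,.6,1.6,.0]),np.array([-.6,.2,1.6,-.6,1.6,-1])]) or ik(T,Rt(psi,th,1),[np.array([-.6,.1,1.7,.6,1.6,.0]),np.array([-.6,.2,1.6,-.6,1.6,-1])])
      if not J: row.append("   -   ");continue
      d=clear(J[0],K);m=min(("fore","wr","hand","fing"),key=lambda k:d[k][0]);row.append("%4d%s%4d"%(d[m][0]*1e3,m[0],d["fore"][0]*1e3))
    print("%4d"%psi,*row)
E
python3 scan2.py
```

```text
pick rows psi, cols theta 30..80: min(fore,wr,hand,fing) mm, culprit
   0  -37f -37  -53f -53  -44f -44  -27f -27  -34w -23  -41w -27
  20  -33f -33  -54f -54  -53f -53  -48f -48  -22f -22  -10w  -3
  40  -29f -29  -52f -52  -51f -51  -34f -34  -10f -10   -7h   7
  60  -26f -26  -51f -51  -51f -51  -47f -47  -23f -23   -8h  -8
  80  -27f -27  -46f -46  -53f -53  -52f -52  -49f -49  -39f -39
 100  -32f -32  -50f -50  -48f -48  -51f -51  -53f -53  -53f -53
 120  -39f -39  -54f -54  -53f -53  -37f -37  -15f -15  -22f -22
 140  -45f -45  -49f -49  -51f -51  -30f -30   -4h  -2   -3h  21
 160  -48f -48  -46f -46  -45f -45  -15f -15    0h  13   -3h  38
 180  -49f -49  -46f -46  -46f -46  -22f -22    0h   4   -8h  20
 200  -45f -45  -52f -52  -49f -49  -32f -32   -9f  -9   -8h  -2
 220  -43f -43  -53f -53  -53f -53  -43f -43  -25f -25    -   
 240  -46f -46  -54f -54  -50f -50  -51f -51  -52f -52    -   
 260  -48f -48  -53f -53  -53f -53  -53f -53    -       -   
 280  -46f -46  -52f -52  -53f -53  -52f -52    -       -   
 300  -43f -43  -46f -46  -52f -52  -54f -54    -       -   
 320  -
[... 640 characters left out ...]
-54
 140  -22f -22  -42f -42  -52f -52  -53f -53  -36f -36  -23f -23
 160  -24f -24  -42f -42  -50f -50  -51f -51  -45f -45  -21f -21
 180  -25f -25  -44f -44  -51f -51  -54f -54  -37f -37  -16f -16
 200  -27f -27  -45f -45  -51f -51  -52f -52  -39f -39  -31f -31
 220  -30f -30  -48f -48  -50f -50  -52f -52  -47f -47    -   
 240  -33f -33  -53f -53  -51f -51  -52f -52  -53f -53    -   
 260  -38f -38  -52f -52  -51f -51  -50f -50    -       -   
 280  -41f -41  -48f -48  -45f -45  -49f -49    -       -   
 300  -42w -41  -48w -38  -24f -24  -29f -29    -       -   
 320  -49w -29  -29w  -3   -9h   9   -9h   9   -9h  11    -   
 340  -47w -16  -16w  11   -8h  42   -8h  49   -8h  56   -8h  61
```

No lamp-clear solution has a real margin. The text lists only the guard and the can as solid neighbours, so I test gently with a closed fingertip whether the lamp bar is solid at all. First I work out the move over it.

```bash
cat > mv.py <<'E'
from plan import *
from station import state
def go(T,R,K=None):
    s=state();x,M=s["eef_pos"],q2m(s["eef_rot"]);d=(np.array(T)-x)/.05;w=Ro.from_matrix(R@M.T).as_rotvec()/np.radians(8)
    n=int(np.ceil(max(np.abs(d).max(),np.abs(w).max()*1.0,np.linalg.norm(w)*8/8.5,np.linalg.norm(d))+1e-6))
    print("n",n,"shift total",d.round(3),"turn total",w.round(3),"| per row",(d/n).round(3),(w/n).round(3),"F",s["force"].round(1),"clk",s["clock"])
    J=ik(np.array(T),R,[s["joints"]])
    if J:print(" joints",J[0].round(2),*([(k,round(v[0]*1e3),v[1].round(2)) for k,v in clear(J[0],K).items()] if K else []))
    else:print(" NO IK")
E
python3 - <<'E'
from mv import *
K=cKDTree(obstacles());go([.423,-.22,.52],Rt(-25,0),K)
E
```

```text
n 7 shift total [1.301 6.147 1.61 ] turn total [-3.889  1.955 -4.195] | per row [0.186 0.878 0.23 ] [-0.556  0.279 -0.599] F [ 0.1  0.1 -0.4] clk 0.8
 joints [-0.53 -0.24  1.32 -0.    2.06  1.47] ('fore', -2, array([ 0.2 , -0.05,  0.61])) ('up', 147, array([0.2 , 0.01, 0.27])) ('wr', 185, array([ 0.41, -0.32,  0.48])) ('hand', 106, array([ 0.41, -0.32,  0.48])) ('fing', 46, array([ 0.44, -0.17,  0.45])) ('cam', 191, array([ 0.41, -0.32,  0.48]))
```

>>> servo_tool(rows="0 0 0 0.8 -0.5 0.25 -0.5; 0 0 0 0.8 -0.5 0.25 -0.5; 0 0.2 0.7 0 -0.5 0.25 -0.5; 0 0.2 0.8 0 -0.5 0.25 -0.5; 0 0.2 0.9 0 -0.5 0.25 -0.55; 0 0.2 0.9 0 -0.5 0.25 -0.55; 0 0.2 0.9 0 -0.5 0.25 -0.55; 0 0.2 0.9 0 -0.4 0.2 -0.55; 0 0.1 0.6 0 0 0 0; 0 0 0.35 0 0 0 0")

```text
clock: 1.8
eef_pos: [0.4227, -0.2229, 0.5156]
eef_rot: [-0.002, 0.976, -0.217, -0.005]
force: [-0.3, -0.2, 0.4]
grip_width: 0.0173
grasp_force: 0.0
```

Run:
```python
from mv import *
go([.423,-.22,.477],Rt(-25,0));print(state()["joints"].tolist(),state()["eef_pos"].tolist(),state()["eef_rot"].tolist())
```

```text
n 1 shift total [ 0.005  0.058 -0.773] turn total [-0.037 -0.06   0.006] | per row [ 0.005  0.058 -0.773] [-0.037 -0.06   0.006] F [-0.3 -0.2  0.4] clk 1.8
 joints [-0.53 -0.27  1.42 -0.    1.99  1.47]
[-0.5387358128549286, -0.23626409817792773, 1.3263648133183834, 0.00016711122259960347, 2.0614152533309165, 1.4692533001697323] [0.4227348630954494, -0.22291733073669706, 0.5156352021516264] [-0.001631561225795968, 0.9761992351876968, -0.216818887360556, -0.004686289646708457]
```

>>> servo_tool(rows="0 0 0.05 -0.5 0 0 0; 0 0 0 -0.2 0 0 0; 0 0 0 -0.09 0 0 0; 0 0 0 0 0 0 0")

```text
clock: 2.2
eef_pos: [0.4224, -0.2235, 0.4755]
eef_rot: [-0.002, 0.976, -0.218, -0.006]
force: [0.8, 0.1, 0.4]
grip_width: 0.0002
grasp_force: 0.0
```

>>> servo_tool(rows="0 0 0 -0.04 0 0 0; 0 0 0 -0.04 0 0 0; 0 0 0 0 0 0 0")

```text
clock: 2.5
eef_pos: [0.4225, -0.2233, 0.4719]
eef_rot: [-0.002, 0.976, -0.218, -0.005]
force: [0.2, -0.7, -0.6]
grip_width: 0.0006
grasp_force: 0.0
```

>>> servo_tool(rows="0 0 0 -0.04 0 0 0; 0 0 0 -0.04 0 0 0; 0 0 0 0 0 0 0")

```text
clock: 2.8
eef_pos: [0.4225, -0.2231, 0.4676]
eef_rot: [-0.002, 0.976, -0.218, -0.005]
force: [0.6, 1.2, -0.8]
grip_width: 0.0004
grasp_force: 0.0
```

>>> servo_tool(rows="0 0 0 -0.04 0 0 0; 0 0 0 -0.04 0 0 0; 0 0 0 0 0 0 0")

```text
clock: 3.1
eef_pos: [0.4225, -0.2231, 0.4635]
eef_rot: [-0.002, 0.976, -0.218, -0.005]
force: [-0.1, -0.9, -0.1]
grip_width: 0.0003
grasp_force: 0.0
```

>>> servo_tool(rows="0 0 0 -0.04 0 0 0; 0 0 0 -0.04 0 0 0; 0 0 0 0 0 0 0")

```text
clock: 3.4
eef_pos: [0.4225, -0.2231, 0.4595]
eef_rot: [-0.002, 0.976, -0.218, -0.005]
force: [-0.2, 0.3, -0.2]
grip_width: 0.0005
grasp_force: 0.0
```

>>> servo_tool(rows="0 0 0 -0.05 0 0 0; 0 0 0 -0.05 0 0 0; 0 0 0 -0.05 0 0 0; 0 0 0 -0.05 0 0 0; 0 0 0 0 0 0 0")

```text
clock: 3.9
eef_pos: [0.4225, -0.2231, 0.4494]
eef_rot: [-0.002, 0.976, -0.218, -0.005]
force: [0.1, -0.5, -0.2]
grip_width: 0.0003
grasp_force: 0.0
```

Run:
```python
from h import *
a,d=snapshot("scene");w,_=snapshot("wrist");s=state();print(s["force"],s["eef_pos"],s["eef_rot"].tolist())
a=cv2.resize(a[60:300,280:600],(400,300));w=cv2.resize(w,(400,300));cv2.imwrite("pics/lamp.png",np.hstack([a,w])[:,:,::-1])
```

```text
[-0.07666451  0.27514704  0.14921189] [ 0.42250303 -0.22309856  0.44982553] [-0.0017520189246781172, 0.9759165765903125, -0.2180779438709932, -0.005077042734920363]
```

View pics/lamp.png

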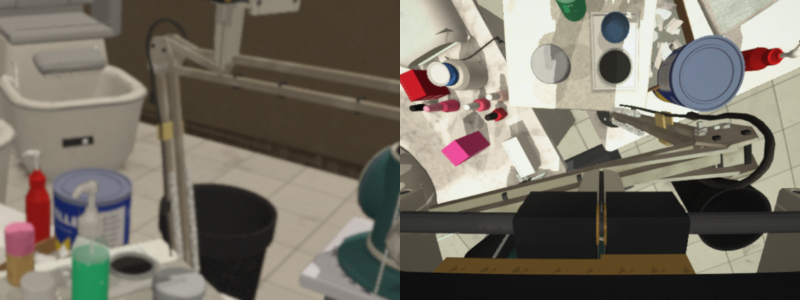

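The fingertip passed 20 mm into the lamp rail (two rails, wrist-view half at about (600,185)) with no force, so the lamp is only background and listed solids count. Wrist view also shows the black disc at crop (615,67), dish (615,28), green bottle (572,8). I move on for a closer wrist look.

>>> servo_tool(rows="0.5 0 0 0.6 0 0 0; 1 0.8 -0.3 0 0 0 0; 1 0.8 -0.3 0 0 0 0; 1 0.6 -0.2 0 0 0 0; 1 0 0 0 0 0 0")

```text
clock: 4.5
eef_pos: [0.5354, -0.2642, 0.4771]
eef_rot: [-0.002, 0.976, -0.218, -0.007]
force: [0.3, -0.2, -0.9]
grip_width: 0.0359
grasp_force: 0.0
```

Run:
```python
from h import *
s=state();w,d=snapshot("wrist");print(s["force"],s["eef_pos"],s["eef_rot"].tolist());np.save("pics/w1s.npy",np.r_[s["eef_pos"],s["eef_rot"]]);np.save("pics/w1d.npy",d)
cv2.imwrite("pics/w1.png",w[:,:,::-1])
```

```text
[ 0.28633234 -0.2362618  -0.92911037] [ 0.53542721 -0.26415629  0.47707956] [-0.002356783257832351, 0.9759503224837225, -0.21787062495013165, -0.006914072637211431]
```

View pics/w1.png

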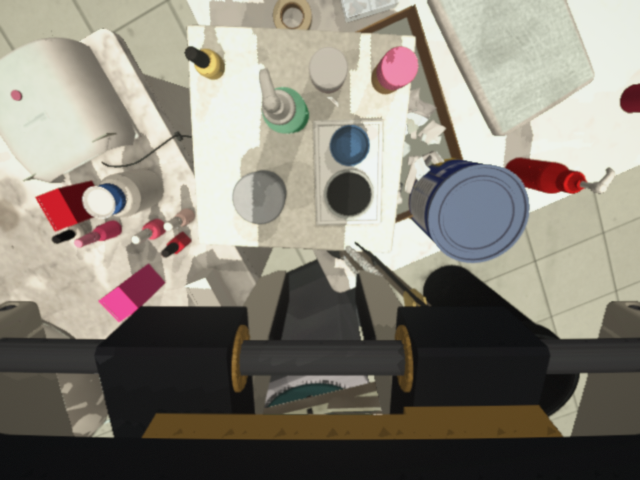

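Wrist view: disc centre (349,193), dish (350,144), pump head (277,105), spout tip (265,70), green body ring (286,110).

Run:
```python
from h import *
from scipy.optimize import least_squares
np.set_printoptions(precision=4,suppress=True)
a=np.load("pics/w1s.npy");s={"eef_pos":a[:3],"eef_rot":a[3:]}
W,S,T=pose("wrist",s),pose("scene"),pose("top")
im=cv2.imread("pics/w1.png");hsv=cv2.cvtColor(im,cv2.COLOR_BGR2HSV)
A=lambda x,y:(x/2.9+225-.33,y/2.9+195-.33);B=lambda x,y:(x/3.4+180-.35,y/3.4+155-.35)
# disc: dark blob
m=((hsv[...,2]<75)).astype(np.uint8);m[:150]=0;m[235:]=0;m[:,:315]=0;m[:,385:]=0
n,l,st,c=cv2.connectedComponentsWithStats(m);k=1+np.argmax(st[1:,4]);print("disc px",c[k],st[k],"->",onz(W,c[k],.133),tri(W,c[k],S,A(465,222)),tri(W,c[k],T,B(362,424)))
m=((hsv[...,0]>95)&(hsv[...,0]<125)&(hsv[...,1]>90)).astype(np.uint8);m[:110]=0;m[175:]=0;m[:,:320]=0;m[:,385:]=0
n,l,st,c=cv2.connectedComponentsWithStats(m);k=1+np.argmax(st[1:,4]);print("dish px",c[k],st[k],"->",onz(W,c[k],.15))
print("head",tri(W,(276,106),S,A(374,32)),onz(W,(276,106),.33));print("tip",tri(W,(265,70),S,A(333,66)),tri(W,(265,70),T,B(307,134)),onz(W,(265,70),.321))
C=cloud(W,np.load("pics/w1d.npy"))
reg=(np.hypot(C[...,0]-.655,C[...,1]+.27)<.06)
h=C[reg&(C[...,2]>.30)];print("head cloud",len(h),h.min(0),h.max(0));
for x in np.arange(.63,.69,.005):
    q=h[abs(h[:,0]-x-.0025)<.0025]
    if len(q):print("%.3f"%x,len(q),q[:,1].min().round(4),q[:,1].max().round(4),np.median(q[:,2]).round(4),q[:,2].max().round(4))
b=C[reg&(C[...,2]>.16)&(C[...,2]<.22)];print("body",len(b),b.min(0),b.max(0))
f=least_squares(lambda c:np.hypot(*(b[:,:2]-c).T)-.0245,[.645,-.268],loss="soft_l1",f_scale=.003);print(f.x)
print("riser z",np.median(C[200:235,220:300,2]), "tray", np.median(C[165:170,330:370,2]))
```

```text
disc px [348.2871 193.5938] [ 327  173   43   42 1428] -> [ 0.5104 -0.2954  0.133 ] (array([ 0.5114, -0.2957,  0.1374]), np.float64(0.0006651305004198961)) (array([ 0.5117, -0.2967,  0.1383]), np.float64(0.002535819921386627))
dish px [350.9947 145.3518] [334 126  34  38 759] -> [ 0.5731 -0.3259  0.15  ]
head (array([ 0.6414, -0.2719,  0.3253]), np.float64(0.0007382987717464689)) [ 0.6406 -0.272   0.33  ]
tip (array([ 0.6715, -0.2754,  0.3159]), np.float64(0.00034938696618582685)) (array([ 0.6683, -0.2759,  0.3299]), np.float64(0.0014464265834453164)) [ 0.6705 -0.2759  0.321 ]
head cloud 1883 [ 0.6058 -0.2977  0.3159] [ 0.6737 -0.2617  0.6236]
0.635 39 -0.2738 -0.2637 0.3253 0.3297
0.640 116 -0.2765 -0.2617 0.3285 0.3315
0.645 109 -0.2763 -0.2618 0.3287 0.3309
0.650 91 -0.2765 -0.2644 0.3278 0.3298
0.655 86 -0.2771 -0.2663 0.3278 0.3303
0.660 80 -0.2776 -0.2673 0.3269 0.3299
0.665 65 -0.2778 -0.2681 0.3253 0.3272
0.670 24 -0.2778 -0.2706 0.3202 0.3229
body 447 [ 0.6201 -0.3299  0.161 ] [ 0.6877 -0.259   0.2194]
[ 0.6559 -0.3   ]
riser z 0.12391839429070256 tray 0.13184518599419948
```

```bash
cat >> plan.py <<'E'
def obs2():
    O=obstacles();return O[~((O[:,2]>.205)&(O[:,0]<.49))]   # lamp is not solid
E
python3 - <<'E'
from mv import *
np.set_printoptions(precision=3,suppress=True)
K=cKDTree(obs2())
T=np.array([.6445,-.2688,.203]);R=Rt(-20,48)
s=state();print(s["grip_width"])
go(T-.13*R[:,2],R,K);go(T,R,K)
T2=np.array([.511,-.2965,.211]);go(T2,Rt(-34,48),K);go(T2+[0,0,.05],Rt(-34,48),K)
print("approach .13 in units",.13*R[:,2]/.05)
E
```

```text
0.0395713952521562
n 6 shift total [ 0.395  0.557 -3.763] turn total [-2.351 -5.627  0.603] | per row [ 0.066  0.093 -0.627] [-0.392 -0.938  0.1  ] F [ 0.2 -0.5 -0.3] clk 4.55
 joints [-0.5  -0.53  2.06  0.15  0.79  1.36] ('fore', 208, array([0.49, 0.06, 0.47])) ('up', 188, array([0.2 , 0.03, 0.2 ])) ('wr', 164, array([ 0.42, -0.27,  0.2 ])) ('hand', 107, array([ 0.43, -0.29,  0.2 ])) ('fing', 86, array([ 0.59, -0.18,  0.19])) ('cam', 227, array([ 0.43, -0.27,  0.2 ]))
n 6 shift total [ 2.211 -0.104 -5.503] turn total [-2.351 -5.627  0.603] | per row [ 0.369 -0.017 -0.917] [-0.392 -0.938  0.1  ] F [ 0.2 -0.5 -0.3] clk 4.55
 joints [-0.47 -0.24  1.99  0.17  0.56  1.35] ('fore', 148, array([ 0.42, -0.27,  0.2 ])) ('up', 160, array([0.2 , 0.03, 0.2 ])) ('wr', 84, array([ 0.55, -0.19,  0.19])) ('hand', 35, array([ 0.59, -0.19,  0.19])) ('fing', 19, array([ 0.65, -0.33,  0.17])) ('cam', 146, array([ 0.57, -0.21,  0.19]))
n 6 shift total [-0.459 -0.658 -5.343] turn total [-3.021 -5.302 -1.04 ] | per row [-0.076 -0.11  -0.89 ] [-0.504 -0.884 -0.173] F [ 0.2 -0.5 -0.3] clk 4.55
 joints [-0.56 -0.53  2.18 -0.05  0.65  1.63] ('fore', 170, array([ 0.4 , -0.27,  0.2 ])) ('up', 185, array([0.2 , 0.03, 0.2 ])) ('wr', 77, array([ 0.41, -0.27,  0.2 ])) ('hand', 26, array([ 0.43, -0.29,  0.2 ])) ('fing', 22, array([ 0.47, -0.37,  0.2 ])) ('cam', 135, array([ 0.43, -0.27,  0.2 ]))
n 6 shift total [-0.459 -0.658 -4.343] turn total [-3.021 -5.302 -1.04 ] | per row [-0.076 -0.11  -0.724] [-0.504 -0.884 -0.173] F [ 0.2 -0.5 -0.3] clk 4.55
 joints [-0.56 -0.55  2.12 -0.04  0.74  1.63] ('fore', 215, array([ 0.4 , -0.27,  0.2 ])) ('up', 187, array([0.2 , 0.03, 0.2 ])) ('wr', 125, array([ 0.41, -0.27,  0.2 ])) ('hand', 76, array([ 0.43, -0.29,  0.2 ])) ('fing', 53, array([ 0.47, -0.37,  0.2 ])) ('cam', 185, array([ 0.43, -0.27,  0.2 ]))
approach .13 in units [ 1.816 -0.661 -1.74 ]
```

>>> servo_tool(rows="1 0.06 0.09 -0.6 -0.36 -0.86 0.09; 1 0.06 0.09 -0.6 -0.36 -0.86 0.09; 1 0.06 0.09 -0.6 -0.36 -0.86 0.09; 1 0.06 0.09 -0.6 -0.36 -0.86 0.09; 1 0.06 0.09 -0.6 -0.36 -0.86 0.09; 1 0.06 0.09 -0.6 -0.36 -0.86 0.09; 1 0.04 0.02 -0.16 -0.19 -0.46 0.06; 1 0 0 0 0 0 0; 1 0 0 0 0 0 0")

```text
clock: 5.45
eef_pos: [0.5522, -0.2351, 0.2937]
eef_rot: [0.071, 0.899, -0.159, 0.402]
force: [-0.1, -0.5, 1.2]
grip_width: 0.0929
grasp_force: 0.0
```

Run:
```python
from mv import *
np.set_printoptions(precision=4,suppress=True)
import cv2
from h import *
s=state();print(s["eef_pos"],s["grip_width"])
go(np.array([.6445,-.2688,.203]),Rt(-20,48))
w,d=snapshot("wrist");cv2.imwrite("pics/w2.png",w[:,:,::-1])
C=cloud(pose("wrist",s),d);hsv=cv2.cvtColor(w,cv2.COLOR_RGB2HSV)
g=(hsv[...,0]>60)&(hsv[...,0]<88)&(hsv[...,1]>110)&(np.hypot(C[...,0]-.645,C[...,1]+.27)<.05)&(C[...,2]>.14)&(C[...,2]<.222)
b=C[g];f=least_squares(lambda c:np.hypot(*(b[:,:2]-c).T)-.0245,[.645,-.268],loss="soft_l1",f_scale=.002);print(len(b),f.x,f.cost)
M=q2m(s["eef_rot"]);x=(np.array([*f.x,.203])-s["eef_pos"])@M;print("axis in tool frame",x, "tool rot",M)
```

```text
[ 0.5522 -0.2351  0.2937] 0.0929355289223427
n 3 shift total [ 1.847 -0.674 -1.814] turn total [0.002 0.016 0.008] | per row [ 0.616 -0.225 -0.605] [0.001 0.005 0.003] F [-0.1 -0.5  1.2] clk 5.45
 joints [-0.47 -0.24  1.99  0.17  0.56  1.35]
1943 [ 0.6461 -0.2682] 7.736363978941089e-05
axis in tool frame [-0.001  -0.0011  0.1347] tool rot [[ 0.6269 -0.3431  0.6995]
 [-0.2293 -0.9393 -0.2552]
 [ 0.7446 -0.0004 -0.6675]]
```

>>> servo_tool(rows="1 0.45 -0.16 -0.44 0 0 0; 1 0.45 -0.16 -0.44 0 0 0; 1 0.4 -0.15 -0.4 0 0 0; 1 0.3 -0.1 -0.27 0 0 0; 1 0.2 -0.07 -0.18 0 0 0; 1 0.07 -0.03 -0.08 0 0 0; 1 0 0 0 0 0 0")

```text
clock: 6.2
eef_pos: [0.6466, -0.2689, 0.2016]
eef_rot: [0.07, 0.899, -0.159, 0.401]
force: [0.0, -0.0, 0.0]
grip_width: 0.0927
grasp_force: 0.0
```

>>> servo_tool(rows="0 0 0 0 0 0 0; 0 0 0 0 0 0 0; 0 0 0 0 0 0 0; 0 0 0 0 0 0 0; 0 0 0 0 0 0 0; 0 0 0 0 0 0 0; 0 0 0 0 0 0 0; 0 0 0 0 0 0 0")

```text
clock: 7.0
eef_pos: [0.6461, -0.2686, 0.2015]
eef_rot: [0.071, 0.899, -0.159, 0.402]
force: [-1.0, -0.0, 1.2]
grip_width: 0.048
grasp_force: 30.0
```

>>> servo_tool(rows="0 0 0 0.15 0 0 0; 0 0 0 0.3 0 0 0; 0 0 0 0.4 0 0 0; 0 0 0 0.2 0 0 0; 0 0 0 0 0 0 0")

```text
clock: 7.5
eef_pos: [0.6464, -0.2688, 0.2567]
eef_rot: [0.071, 0.899, -0.159, 0.403]
force: [0.3, -0.2, -1.2]
grip_width: 0.0486
grasp_force: 30.0
```

>>> servo_tool(rows="0 -0.2 -0.04 0 0 0 -0.15; 0 -0.35 -0.07 0 0 0 -0.25; 0 -0.4 -0.08 0 0 0 -0.3; 0 -0.4 -0.08 0 0 0 -0.3; 0 -0.4 -0.08 0 0 0 -0.3; 0 -0.4 -0.08 0 0 0 -0.25; 0 -0.3 -0.07 0 0 0 -0.2; 0 -0.2 -0.05 0 0 0 0; 0 -0.05 -0.01 0 0 0 0; 0 0 0 0 0 0 0")

```text
clock: 8.5
eef_pos: [0.5107, -0.2968, 0.2536]
eef_rot: [0.119, 0.873, -0.268, 0.39]
force: [-0.0, 0.1, -1.2]
grip_width: 0.0486
grasp_force: 30.0
```

Run:
```python
from mv import *
np.set_printoptions(precision=4,suppress=True)
from h import *
s=state();print(s["eef_pos"],s["grip_width"],s["force"])
M=q2m(s["eef_rot"]);print(M)
for n in("scene","top"):
    a,d=snapshot(n);cv2.imwrite(f"pics/{n}3.png",a[:,:,::-1]);C=cloud(pose(n),d);hsv=cv2.cvtColor(a,cv2.COLOR_RGB2HSV)
    g=(hsv[...,0]>60)&(hsv[...,0]<88)&(hsv[...,1]>120)&(np.hypot(C[...,0]-.511,C[...,1]+.297)<.05)&(C[...,2]>.16)&(C[...,2]<.3)
    b=C[g]
    if len(b)<30:print(n,len(b));continue
    f=least_squares(lambda c:np.hypot(*(b[:,:2]-c[:2]-c[2:]*(b[:,2:]-.2)).T)-.0245,[.511,-.297,0,0],loss="soft_l1",f_scale=.002);print(n,len(b),"axis@.2,slope",f.x,"z range",np.percentile(b[:,2],[1,99]))
    h=C[(np.hypot(C[...,0]-.52,C[...,1]+.30)<.05)&(C[...,2]>.363)&(C[...,2]<.4)];print(" head",len(h),h.min(0) if len(h) else 0,h.max(0) if len(h) else 0)
a=cv2.imread("pics/scene3.png")[140:365,260:560];cv2.imwrite("pics/crop3.png",cv2.resize(a,(800,600),interpolation=cv2.INTER_CUBIC))
```

```text
[ 0.5107 -0.2968  0.2536] 0.048585629363639 [-0.032   0.0873 -1.2107]
[[ 0.5529 -0.5601  0.617 ]
 [-0.3745 -0.8285 -0.4165]
 [ 0.7444 -0.0008 -0.6677]]
scene 980 axis@.2,slope [ 0.5116 -0.2973  0.0113  0.0054] z range [0.1824 0.2807]
 head 161 [ 0.5082 -0.312   0.363 ] [ 0.5398 -0.289   0.3839]
top 34 axis@.2,slope [ 0.5117 -0.2988 -0.0041 -0.0013] z range [0.1935 0.283 ]
 head 113 [ 0.5038 -0.3141  0.368 ] [ 0.537  -0.2923  0.3847]
```

View pics/crop3.png

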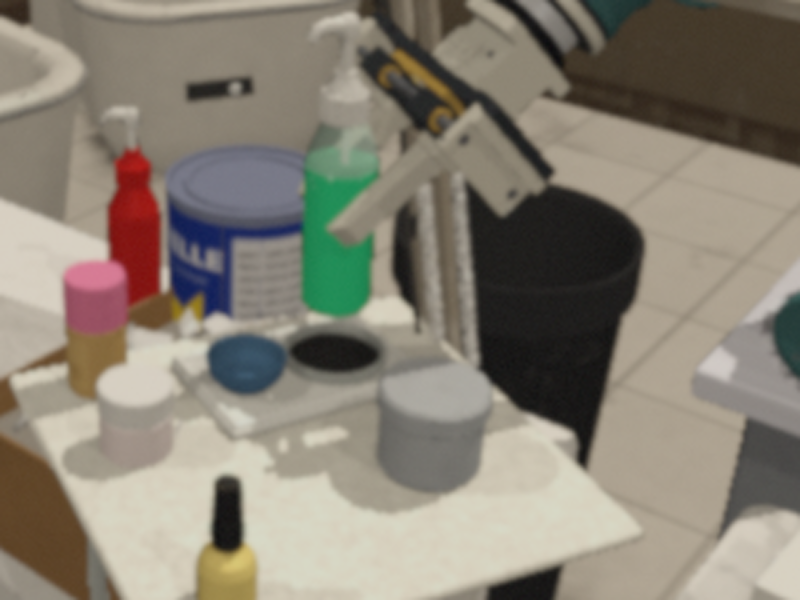

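The bottle hangs upright over the ring (crop: bottle base (338,300), disc (335,352)), and the spout points to the dish side. Lowering.

>>> servo_tool(rows="0 -0.03 0.03 -0.1 0 0 0; 0 0 0 -0.2 0 0 0; 0 0 0 -0.2 0 0 0; 0 0 0 -0.15 0 0 0; 0 0 0 -0.08 0 0 0; 0 0 0 -0.05 0 0 0; 0 0 0 -0.02 0 0 0; 0 0 0 0 0 0 0; 0 0 0 0 0 0 0")

```text
clock: 9.5
eef_pos: [0.5096, -0.2952, 0.2143]
eef_rot: [0.119, 0.873, -0.267, 0.39]
force: [0.1, -0.1, -2.3]
grip_width: 0.0483
grasp_force: 30.0
```

>>> servo_tool(rows="0 0 0 -0.015 0 0 0; 0 0 0 -0.015 0 0 0; 0 0 0 0 0 0 0")

```text
clock: 9.8
eef_pos: [0.5095, -0.2951, 0.2123]
eef_rot: [0.119, 0.873, -0.267, 0.39]
force: [-0.4, -0.3, -1.7]
grip_width: 0.0483
grasp_force: 30.0
```

>>> servo_tool(rows="0 0 0 -0.01 0 0 0; 0 0 0 -0.01 0 0 0; 0 0 0 0 0 0 0")

```text
clock: 10.1
eef_pos: [0.5095, -0.2951, 0.2112]
eef_rot: [0.119, 0.873, -0.267, 0.39]
force: [0.4, 0.7, -0.6]
grip_width: 0.0488
grasp_force: 30.0
```

>>> servo_tool(rows="0 0 0 -0.01 0 0 0; 0 0 0 -0.01 0 0 0; 0 0 0 0 0 0 0")

```text
clock: 10.4
eef_pos: [0.5095, -0.2951, 0.2102]
eef_rot: [0.119, 0.873, -0.267, 0.39]
force: [0.0, -0.2, -1.7]
grip_width: 0.0487
grasp_force: 30.0
```

>>> servo_tool(rows="0 0 0 -0.01 0 0 0; 0 0 0 -0.01 0 0 0; 0 0 0 0 0 0 0")

```text
clock: 10.7
eef_pos: [0.5096, -0.2951, 0.2095]
eef_rot: [0.119, 0.873, -0.267, 0.39]
force: [0.5, 0.4, -0.9]
grip_width: 0.0481
grasp_force: 30.0
```

>>> servo_tool(rows="0 0 0 -0.01 0 0 0; 0 0 0 -0.01 0 0 0; 0 0 0 0 0 0 0")

```text
clock: 11.0
eef_pos: [0.5098, -0.2953, 0.2094]
eef_rot: [0.119, 0.873, -0.267, 0.391]
force: [-2.0, 1.0, 5.8]
grip_width: 0.0483
grasp_force: 30.0
```

>>> servo_tool(rows="1 0 0 0 0 0 0; 1 0 0 0 0 0 0; 1 0 0 0 0 0 0; 1 0 0 0 0 0 0; 1 0 0 0 0 0 0; 1 0 0 0 0 0 0; 1 0 0 0 0 0 0; 1 0 0 0 0 0 0")

```text
clock: 11.8
eef_pos: [0.5095, -0.2951, 0.2083]
eef_rot: [0.119, 0.873, -0.267, 0.39]
force: [-0.0, -0.6, 0.2]
grip_width: 0.0929
grasp_force: 0.0
```

>>> servo_tool(rows="1 -0.05 0.03 0.05 0 0 0; 1 -0.15 0.1 0.17 0 0 0; 1 -0.35 0.24 0.38 0 0 0; 1 -0.4 0.27 0.43 0 0 0; 1 -0.4 0.27 0.43 0 0 0; 1 -0.3 0.2 0.32 0 0 0; 0 0 0 0 0 0 0")

```text
clock: 12.5
eef_pos: [0.4324, -0.2421, 0.2988]
eef_rot: [0.119, 0.874, -0.268, 0.389]
force: [0.1, -0.7, 0.6]
grip_width: 0.0886
grasp_force: 0.0
```

Run:
```python
from mv import *
np.set_printoptions(precision=4,suppress=True)
from h import *
s=state();print(s["eef_pos"],s["grip_width"],s["force"],s["clock"])
for n in("scene","top","wrist"):
    P=pose(n,s);a,d=snapshot(n);cv2.imwrite(f"pics/{n}4.png",a[:,:,::-1]);C=cloud(P,d);hsv=cv2.cvtColor(a,cv2.COLOR_RGB2HSV)
    g=(hsv[...,0]>60)&(hsv[...,0]<88)&(hsv[...,1]>110)&(np.hypot(C[...,0]-.511,C[...,1]+.297)<.05)&(C[...,2]>.14)&(C[...,2]<.23)
    b=C[g]
    if len(b)<30:print(n,len(b));continue
    f=least_squares(lambda c:np.hypot(*(b[:,:2]-c[:2]-c[2:]*(b[:,2:]-.2)).T)-.0245,[.511,-.297,0,0],loss="soft_l1",f_scale=.002);print(n,len(b),"axis@.2,slope",f.x,"z",np.percentile(b[:,2],[1,99]))
    h=C[(np.hypot(C[...,0]-.52,C[...,1]+.30)<.05)&(C[...,2]>.319)&(C[...,2]<.36)];print(" head",len(h),h.min(0),h.max(0)) if len(h) else 0
    for u in np.arange(-.01,.036,.004):
        e=np.array([.906,-.423]);t=(h[:,:2]-[.5105,-.297])@e;q=h[abs(t-u)<.002]
        if len(q) and n!="top":print("  %.3f"%u,len(q),((q[:,:2]-[.5105,-.297])@[.423,.906]).mean().round(4),np.median(q[:,2]).round(4),q[:,2].max().round(4))
a=cv2.resize(cv2.imread("pics/scene4.png")[160:360,270:540],(405,300));b=cv2.resize(cv2.imread("pics/wrist4.png"),(395,300))
cv2.imwrite("pics/crop4.png",np.hstack([a,b]))
```

```text
[ 0.4324 -0.2421  0.2988] 0.08855508478908632 [ 0.1069 -0.7149  0.5953] 12.5
scene 1079 axis@.2,slope [ 0.5108 -0.2955  0.0065  0.005 ] z [0.1411 0.2294]
 head 161 [ 0.5067 -0.3095  0.3198] [ 0.5368 -0.2862  0.339 ]
  -0.006 8 0.0057 0.3329 0.3382
  -0.002 22 0.0074 0.3317 0.339
  0.002 28 0.0069 0.33 0.3385
  0.006 25 0.0056 0.3332 0.3388
  0.010 11 0.006 0.3349 0.338
  0.014 17 0.0055 0.3356 0.3377
  0.018 14 0.0049 0.3347 0.3369
  0.022 19 0.0042 0.3319 0.3361
  0.026 17 0.003 0.3274 0.3338
top 67 axis@.2,slope [ 0.5101 -0.2973 -0.0014  0.0012] z [0.1434 0.2281]
 head 104 [ 0.5025 -0.3116  0.3199] [ 0.5373 -0.2906  0.3387]
wrist 2138 axis@.2,slope [ 0.5096 -0.295  -0.0023 -0.0004] z [0.1415 0.2293]
```

View pics/crop4.png

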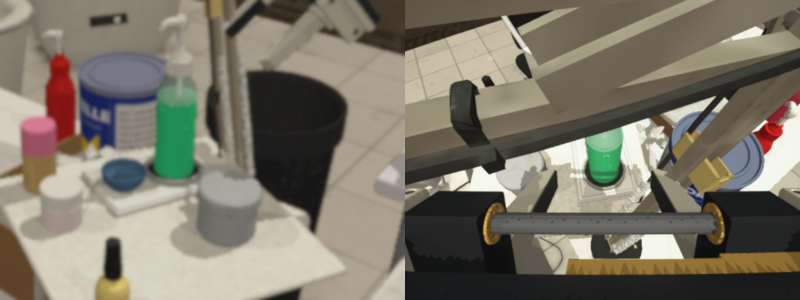

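The bottle stands upright in the ring, spout towards the dish, and is released. Next I bring the tool upright and closed over the head.

Run:
```python
from mv import *
go([.510,-.296,.42],Rt(-34,0),cKDTree(obs2()))
```

```text
n 6 shift total [ 1.551 -1.075  2.451] turn total [3.353 4.969 0.009] | per row [ 0.259 -0.179  0.409] [0.559 0.828 0.002] F [ 0.4 -0.2  0.1] clk 12.65
 joints [-0.57 -0.06  1.33 -0.    1.87  1.6 ] ('fore', 278, array([0.49, 0.06, 0.47])) ('up', 138, array([0.2 , 0.03, 0.2 ])) ('wr', 328, array([0.49, 0.06, 0.47])) ('hand', 267, array([0.49, 0.06, 0.47])) ('fing', 202, array([ 0.46, -0.37,  0.2 ])) ('cam', 338, array([ 0.62, -0.41,  0.22]))
```

>>> servo_tool(rows="0 0 0 0.8 0 0 0; 0 0 0 0.8 0.4 0.6 0; 0 0 0 0.85 0.45 0.65 0; 0 0 0 0 0.5 0.75 0; 0 0 0 0 0.5 0.75 0; 0 0.1 -0.1 0 0.5 0.75 0; 0 0.3 -0.2 0 0.5 0.75 0; 0 0.4 -0.3 0 0.5 0.72 0; 0 0.4 -0.25 0 0 0 0; 0 0.35 -0.22 0 0 0 0")

```text
clock: 13.65
eef_pos: [0.5115, -0.297, 0.4183]
eef_rot: [0.0, 0.956, -0.293, -0.001]
force: [0.1, 0.9, 0.6]
grip_width: 0.001
grasp_force: 0.0
```

Run:
```python
from mv import *
from h import *
np.set_printoptions(precision=4,suppress=True)
s=state();print(s["eef_pos"],s["grip_width"])
go([.510,-.296,.365],Rt(-34,0))
P=pose("wrist",s);a,d=snapshot("wrist");C=cloud(P,d)
h=C[(np.hypot(C[...,0]-.52,C[...,1]+.30)<.05)&(C[...,2]>.30)&(C[...,2]<.345)];print(len(h),h.min(0),h.max(0))
e=np.array([.88,-.47]);n=np.array([.47,.88])
for u in np.arange(-.012,.036,.003):
    t=(h[:,:2]-[.51,-.296])@e;q=h[abs(t-u)<.0015]
    if len(q):r=(q[:,:2]-[.51,-.296])@n;print("  %.3f"%u,len(q),r.min().round(4),r.max().round(4),np.median(q[:,2]).round(4))
```

```text
[ 0.5115 -0.297   0.4183] 0.0010077413627403104
n 2 shift total [-0.03   0.02  -1.066] turn total [-0.006 -0.02   0.007] | per row [-0.015  0.01  -0.533] [-0.003 -0.01   0.003] F [0.1 0.9 0.6] clk 13.65
 joints [-0.57 -0.07  1.43 -0.    1.79  1.6 ]
772 [ 0.5025 -0.3106  0.3   ] [ 0.5364 -0.288   0.3394]
  -0.009 1 -0.0014 -0.0014 0.3334
  -0.006 32 -0.0054 0.0064 0.3359
  -0.003 65 -0.0064 0.0076 0.3367
  -0.000 92 -0.0068 0.0075 0.3372
  0.003 93 -0.0062 0.0072 0.3361
  0.006 67 -0.005 0.006 0.3359
  0.009 63 -0.0047 0.0064 0.3355
  0.012 66 -0.0043 0.006 0.3357
  0.015 57 -0.0038 0.0057 0.3355
  0.018 60 -0.0039 0.006 0.3347
  0.021 61 -0.0035 0.0059 0.3336
  0.024 67 -0.0031 0.0056 0.3307
  0.027 48 -0.0021 0.0054 0.3266
```

>>> servo_tool(rows="0 -0.03 0.02 -0.4 0 0 0; 0 0 0 -0.4 0 0 0; 0 0 0 -0.26 0 0 0; 0 0 0 0 0 0 0; 0 0 0 -0.06 0 0 0; 0 0 0 -0.06 0 0 0; 0 0 0 -0.06 0 0 0; 0 0 0 0 0 0 0")

```text
clock: 14.5
eef_pos: [0.5084, -0.2947, 0.3581]
eef_rot: [0.0, 0.956, -0.293, -0.0]
force: [0.4, 0.7, -0.5]
grip_width: 0.0003
grasp_force: 0.0
```

>>> servo_tool(rows="0 0.03 -0.02 0 0 0 0; 0 0 0 -0.03 0 0 0; 0 0 0 -0.04 0 0 0; 0 0 0 -0.04 0 0 0; 0 0 0 -0.04 0 0 0; 0 0 0 0 0 0 0")

```text
clock: 15.1
eef_pos: [0.5099, -0.2957, 0.3507]
eef_rot: [0.0, 0.956, -0.293, -0.0]
force: [0.4, 0.9, 3.8]
grip_width: 0.0005
grasp_force: 1.8
```

>>> servo_tool(rows="0 0 0 -0.04 0 0 0; 0 0 0 -0.04 0 0 0; 0 0 0 -0.04 0 0 0; 0 0 0 -0.04 0 0 0; 0 0 0 0 0 0 0")

```text
clock: 15.6
eef_pos: [0.51, -0.2957, 0.3433]
eef_rot: [0.001, 0.956, -0.293, 0.0]
force: [-0.3, -0.6, 7.6]
grip_width: 0.0008
grasp_force: 3.7
```

>>> servo_tool(rows="0 0 0 -0.03 0 0 0; 0 0 0 -0.03 0 0 0; 0 0 0 0 0 0 0")

```text
clock: 15.9
eef_pos: [0.51, -0.2958, 0.341]
eef_rot: [0.001, 0.956, -0.293, 0.001]
force: [-0.7, -0.0, 10.7]
grip_width: 0.0004
grasp_force: 5.6
```

>>> servo_tool(rows="0 0 0 -0.02 0 0 0; 0 0 0 -0.01 0 0 0; 0 0 0 0 0 0 0")

```text
clock: 16.2
eef_pos: [0.5101, -0.2958, 0.3408]
eef_rot: [0.001, 0.956, -0.293, 0.002]
force: [-1.2, -0.9, 19.0]
grip_width: 0.0004
grasp_force: 9.9
```

>>> servo_tool(rows="0 0 0 0 0 0 0; 0 0 0 0 0 0 0; 0 0 0 0 0 0 0; 0 0 0 0 0 0 0; 0 0 0 0 0 0 0; 0 0 0 0 0 0 0; 0 0 0 0 0 0 0")

```text
clock: 16.9
eef_pos: [0.5101, -0.2959, 0.3408]
eef_rot: [0.001, 0.956, -0.293, 0.002]
force: [-0.7, 0.0, 19.4]
grip_width: 0.0005
grasp_force: 9.8
```

>>> servo_tool(rows="0 0 0 0.04 0 0 0; 0 0 0 0.05 0 0 0; 0 0 0 0.08 0 0 0; 0 0 0 0.1 0 0 0; 0 0 0 0.13 0 0 0; 0 0 0 0.2 0 0 0; 0 0 0 0 0 0 0; 0 0 0 0 0 0 0; 0 0 0 0 0 0 0; 0 0 0 0 0 0 0")

```text
clock: 17.9
eef_pos: [0.5099, -0.2957, 0.3678]
eef_rot: [0.0, 0.956, -0.293, -0.001]
force: [0.3, 0.2, 0.4]
grip_width: 0.0007
grasp_force: 0.0
```

Run:
```python
from h import *
np.set_printoptions(precision=4,suppress=True)
s=state();print(s["eef_pos"],s["force"],s["clock"])
for n in("wrist","scene"):
    C=cloud(pose(n,s),snapshot(n)[1]);h=C[(np.hypot(C[...,0]-.525,C[...,1]+.303)<.035)&(C[...,2]>.30)&(C[...,2]<.342)];print(n,len(h),h.min(0),h.max(0),np.percentile(h[:,2],90))
```

```text
[ 0.5099 -0.2957  0.3678] [0.2671 0.2311 0.3589] 17.9
wrist 918 [ 0.5035 -0.3107  0.3   ] [ 0.5364 -0.2894  0.3385] 0.33668575856765354
scene 227 [ 0.5041 -0.308   0.3001] [ 0.5373 -0.2869  0.3396] 0.33696801502421686
```

First stroke: 19 N at the stop, held, and the head came fully up. Second stroke.

>>> servo_tool(rows="0 0 0 -0.15 0 0 0; 0 0 0 -0.1 0 0 0; 0 0 0 -0.06 0 0 0; 0 0 0 -0.05 0 0 0; 0 0 0 -0.05 0 0 0; 0 0 0 -0.05 0 0 0; 0 0 0 -0.04 0 0 0; 0 0 0 -0.04 0 0 0; 0 0 0 0 0 0 0")

```text
clock: 18.9
eef_pos: [0.51, -0.2957, 0.342]
eef_rot: [0.001, 0.956, -0.293, 0.0]
force: [0.6, -0.4, 7.6]
grip_width: 0.0004
grasp_force: 4.0
```

>>> servo_tool(rows="0 0 0 -0.03 0 0 0; 0 0 0 -0.01 0 0 0; 0 0 0 0 0 0 0")

```text
clock: 19.2
eef_pos: [0.51, -0.2958, 0.3409]
eef_rot: [0.001, 0.956, -0.293, 0.001]
force: [-0.9, 1.3, 13.2]
grip_width: 0.0005
grasp_force: 6.7
```

>>> servo_tool(rows="0 0 0 -0.02 0 0 0; 0 0 0 0 0 0 0; 0 0 0 0 0 0 0; 0 0 0 0 0 0 0; 0 0 0 0 0 0 0; 0 0 0 0 0 0 0; 0 0 0 0 0 0 0; 0 0 0 0 0 0 0")

```text
clock: 20.0
eef_pos: [0.5101, -0.2958, 0.3408]
eef_rot: [0.001, 0.956, -0.293, 0.002]
force: [-1.6, 1.4, 19.9]
grip_width: 0.0004
grasp_force: 9.6
```

>>> servo_tool(rows="0 0 0 0.04 0 0 0; 0 0 0 0.05 0 0 0; 0 0 0 0.08 0 0 0; 0 0 0 0.1 0 0 0; 0 0 0 0.13 0 0 0; 0 0 0 0.3 0 0 0; 0 0 0 0.5 0 0 0; 0 0 0 0.6 0 0 0; 0 0 0 0 0 0 0; 0 0 0 0 0 0 0")

```text
clock: 21.0
eef_pos: [0.51, -0.2958, 0.429]
eef_rot: [0.0, 0.956, -0.293, 0.0]
force: [0.2, 0.5, -1.0]
grip_width: 0.0005
grasp_force: 0.0
```

Run:
```python
from h import *
from scipy.optimize import least_squares
np.set_printoptions(precision=4,suppress=True)
s=state();print(s["eef_pos"],s["force"],s["clock"])
for n in("wrist","scene"):
    a,d=snapshot(n);C=cloud(pose(n,s),d);h=C[(np.hypot(C[...,0]-.525,C[...,1]+.303)<.035)&(C[...,2]>.30)&(C[...,2]<.342)];print(n,len(h),h.min(0),h.max(0),np.percentile(h[:,2],90))
cv2.imwrite("pics/end.png",cv2.resize(a[140:380,240:560],(800,600))[:,:,::-1])
```

```text
[ 0.51   -0.2958  0.429 ] [ 0.1842  0.4546 -0.9508] 21.0
wrist 707 [ 0.5029 -0.3105  0.3   ] [ 0.5362 -0.2881  0.3394] 0.3374315783579214
scene 223 [ 0.5054 -0.3095  0.3003] [ 0.5389 -0.2866  0.3394] 0.3367992144073206
```

View pics/end.png

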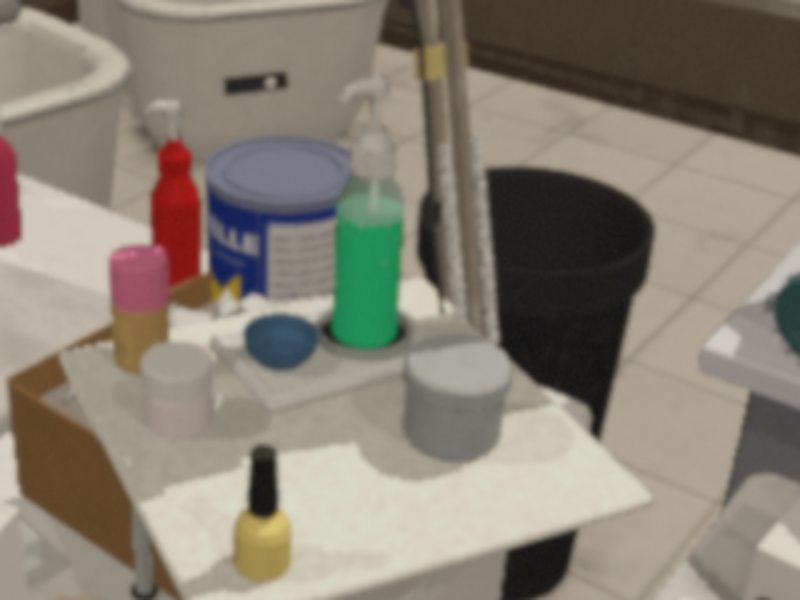

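The bottle (368,270) stands upright in the ring with its head up and its spout (350,95) over the dish side. The arm is clear and nothing else has moved, so I hand in.

```bash
python3 -c "
from station import *
print(sign_off())"
```

```text
the job is handed in; nothing more can be done
None
```

The green pump bottle stands upright in the ring with its spout towards the dish, was primed with two full strokes (19 to 20 N held at the stop each time), its head is back up, and the job is handed in at about 21 s; no verdict was shown.

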